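Set a brittle brick slip level on the bending rig

ROBOT

A 6-joint arm with a two-finger parallel gripper is mounted at the origin on the work surface. World frame = base frame: x ahead of the robot, y to its left, z up, the work surface at z = 0. Lengths are in mm, angles in rad, forces in N, time in s.
With the tool pointing down it reaches from about 350 to 975 mm from the base axis. Payload 7.1 kg.
Tool frame: the origin (TCP) lies midway between the tips of the shut fingers; the grasp point (between the pads) lies 19 mm behind it; z points along the fingers, y is the line along which they close (so a half turn about z gives the same grasp; the last joint's range is limited). The gripper opens to 88 mm and grips with 3 to 60 N. Pads are 20 mm wide; open, the fingers measure 115 mm over their backs; the gripper's body (75 mm by 178 mm) begins 61 mm behind the grasp point.
Start: joints at [1.225, 0.423, 1.63, -0, 1.089, -0.019], TCP at [200.602, 591.915, 222.675] pointing down, gripper open.
Joint ranges: [-3, 3], [-0.9, 2.11], [0.09, 2.58], [-1.31, 4.45], [0.11, 2.69], [-2.54, 2.54]. Speed limits (rad/s): [2.39, 2.39, 3.01, 3.14, 3.14, 3.14].

INTERFACE

Orientations are given as a rotation vector (axis times angle).
In Python, from workcell import ctrl gives the robot as it stands.
- The arm moves only by the shell command python3 -m pendant 'ROWS'. ROWS is a JSON object of lists of equal length, an entry for each row: "grip": the opening, from -1 (shut) to 1 (fully open); "linear": the shift along the tool's x, y, z in mm, a list of three; "angular": the turn, a rotation vector about the tool's x, y, z in rad, a list of three. In form: {"grip": [grip, ...], "linear": [[tx, ty, tz], ...], "angular": [[ax, ay, az], ...]}. A call has 1 to 12 rows; each row shifts and turns the commanded pose from where the row before left it, along the tool's axes as they then stand; what a row does not reach is not made up. A row lasts 1/12 s, in which the tool goes at most 41.7 mm and 7.16 degrees, less where a joint would pass 70% of its speed; a pose out of reach is approached as far as the arm can. A call with a gripper value outside its range is refused whole. The fingers move at their own pace and stop on an object; the grip force is fixed at half the most. Time passes only in rows, so rows that do not move let the fingers close. It gives the time, the measured TCP pose, the force, the opening and the grip force at its end, in the units of the state.
- ctrl.get_obs(): the state, without advancing time (a new reading comes with each control period).
- ctrl.get_image(name): name is "scene" or "top" or "wrist"; returns the picture (480x640x3 uint8, red, green, blue); there is no depth.
- ctrl.camera_params(name): a dict with "vfov" (degrees; the focal length in pixels is half the picture's height over the tangent of half this angle, whatever the lens; pixels are square), "cx", "cy" (the principal point, pixels), "k1" (the pictures are not rectified: a ray, as slopes to the right and down, at radius r is drawn at 1 + k1 r^2 times it, then the intrinsics apply), "R" (3x3) and "t" (3): a world point X has camera coordinates R X + t; the wrist camera has in their place "T_tool_cam" (4x4, takes a point from camera to tool coordinates, whose origin is the TCP and whose axes are the flange's). Camera axes: x right, y down, z forward; pixel columns grow to the right and rows downward; lengths in mm; the calibration is good to about 2 mm. A picture is of the moment at which its call begins: read the wrist's pose just before it. camera_params takes no time and is no camera call.
- ctrl.close_job(): hands the job in; it is judged then, once.
The state is a dict: "t": time; "qpos": joint angles; "qvel": joint speeds; "joint_torque": joint torques, N m; "ee_pos": TCP position; "orientation": TCP orientation; "ft_force": force on the tool from outside, world axes, zero at the start; "moment": the same for the moment, N m; "width": finger opening in mm; "grasp_force": force on a finger pad.
Only numpy, scipy, OpenCV 4.12 (cv2) and the standard library are available. Lean on these libraries where they do the work, as an engineer would, in place of code of your own. Each camera call takes 0.05 s, during which the arm holds its last target. There are 200 camera calls.

TASK

Lift the thin brick slip off its wooden rack and lay it centred and square across the two rollers of the bending rig, letting go of it while the hinged seat is still raised. Then press gently down on top of the slip with the closed fingers until the seat is fully down and the slip lies level, and leave it there. The slip is brittle: grip it and press it with no more than 50 N, do not drop it, keep it upright and off the bench, and do not disturb the other things on the bench.

Things in the scene. Friction and masses are not known exactly. Their poses are not given: they have to be found in the camera images.
- slip: the brick slip, a thin flat terracotta-coloured fired clay tile, 170 (x, long) x 60 (y) x 18 (z) mm, about 0.36 kg, brittle; origin at the centre of its underside, z up. It starts lying on the rack, its long axis roughly along the rack's x. The other, stacked slips at the back of the bench are not for use
- rack: plywood board 160 x 110 x 6 mm, fixed to the bench, with two wooden battens (22 mm wide, 110 mm long along y, centred at x = -55 and +55 mm) whose tops are 30 mm above the bench; origin at the centre of its underside. The slip rests on the battens and bridges the gap between them, so fingers can go down beside its middle
- rig: the bending rig, fixed to the bench: blue base 240 (x) x 110 (y) x 36 mm high; origin at the centre of its underside; it carries the hinged seat. Its hinge end (-x, two blue lugs up to 56 mm high at y = +-58 mm) is nearer the robot; the end that rises is at +x
- seat (a joint): angle of the seat (rad): 0 = fully down and level, on a hard stop; positive = far (+x) end raised; starts at 0.10 to 0.15. Axis along the rig's y at x = -100, z = 48 mm of the rig. Stiff hinge: the seat stays where left, carries the slip without sinking; about 5 N over the far roller (8 N midway) pushes it down
- seat_mid (a point): point on the seat midway between its two steel rollers, level with the roller tops, turning with the seat: x away from the hinge, y along the rollers, z square to the seat; 100 mm from the hinge axis and 23 mm above it, 71 mm above the bench when down. With the slip in place its origin lies here and its axes match (either way round). The seat's plate, 200 x 100 mm, lies 15 mm lower
- far_roller (a point): middle of the far roller, on its top, same axes as seat_mid: at x = +60 mm of seat_mid; the near roller is at x = -60 mm. Both are fixed bars 96 mm long along y. Pressing the slip outside the rollers would tip it up; over or between them is safe
- brick: bystander: perforated red brick 215 x 102 x 65 mm at the back of the bench; origin at the centre of its underside
- gauge: bystander: black plastic thickness gauge with a white dial, 140 x 95 x 22 mm, to the right; origin near the middle of its underside
- block: bystander: bronze stepped calibration block 90 x 50 x 44 mm, to the left; origin at the centre of its underside
- tray: bystander: grey enamel tray of brick chips 160 x 120 x 35 mm at the back of the bench; origin at the centre of its underside
- brush: bystander: hand brush lying to the right, near the robot; origin on its underside

How it is judged (in metres and radians):
On the way, in this order (a step that is already met when the one before it is completed fails the run):
1. the slip lies centred and square on both rollers, let go, the seat still raised (x of slip in the frame of seat_mid between -0.015 and 0.015 m and y of slip in the frame of seat_mid between -0.015 and 0.015 m and z of slip in the frame of seat_mid between -0.004 and 0.004 m and angle between the x axis of slip and the x axis of seat_mid, either way round below 0.12 rad and contact force between the fingers and slip below 0.3 N and linear speed of slip below 0.01 m/s and value of joint seat above 0.05 rad), for 0.15 s.
2. the fingers press on the slip and the seat is fully down (value of joint seat below 0.03 rad and contact force between the fingers and slip above 0.8 N), for 0.04 s.
At the end, for the whole second after the job is handed in: the slip lies on both rollers, centred on the seat within 15 mm each way and square within 0.12 rad (7 degrees), underside within 4 mm of the roller tops, the seat down within 0.03 rad, the slip level within 0.05 rad, untouched and at rest (x of slip in the frame of seat_mid between -0.015 and 0.015 m and y of slip in the frame of seat_mid between -0.015 and 0.015 m and z of slip in the frame of seat_mid between -0.004 and 0.004 m and angle between the x axis of slip and the x axis of seat_mid, either way round below 0.12 rad and contact force between the fingers and slip below 0.3 N and linear speed of slip below 0.01 m/s and value of joint seat below 0.03 rad and angle between slip's own z axis and vertical below 0.05 rad).
It fails at once if the slip is squeezed by the fingers too hard (over 120 N on both pads together, 60 N a pad) (contact force between the fingers and slip above 120 N).
It fails at once if the slip is pressed or knocked on the rig too hard (over 55 N) (contact force between slip and rig above 55 N).
It fails at once if the slip is dropped: it falls free of the fingers faster than 0.5 m/s (a drop of about 15 mm) (linear speed of slip above 0.5 m/s and contact force between the fingers and slip below 0.3 N).
It fails at once if the slip is tipped by more than 0.5 rad or let down onto the bench (angle between slip's own z axis and vertical above 0.5 rad or height (world z) of slip below 0.015 m).
It fails at once if a bystander is moved by more than 30 mm (distance of any of brick, gauge, block, tray, brush from where it was at the start of the episode above 0.03 m).
It also fails if it takes over 48 s, if anything falls off the work surface, if the arm or the gripper's body presses on something with over 40 N, if the wrist force passes 120 N, or if a joint passes its speed limit or range.

## Working session

There is one attempt and no reset: what is moved stays moved. The work goes in short steps, Python scripts to look and compute and a shell command to move; the robot and the scene stay as the last step left them, time stands still between calls to the robot, and variables do not carry over. Pictures are saved under pics/ and viewed, at most 10 in all, crops included, and the job is handed in when it is done.

```bash
mkdir -p pics
python3 - <<'E'
from workcell import ctrl
import cv2
o=ctrl.get_obs();print(o)
for n in ["top","scene","wrist"]:
    print(n,ctrl.camera_params(n))
for n in ["top","scene"]:
    cv2.imwrite(f"pics/{n}0.png",ctrl.get_image(n)[:,:,::-1])
E
```

```text
{'t': 0.0, 'qpos': array([ 1.22499959e+00,  4.23836091e-01,  1.63069518e+00, -1.57433392e-05,
        1.08857879e+00, -1.90196080e-02]), 'qvel': array([ 1.11560022e-03,  2.20227534e-04, -3.20021052e-04,  6.89244936e-05,
        6.38665015e-04, -1.82861442e-04]), 'joint_torque': array([ 1.40217922e-03, -5.44645393e+01, -2.73666108e+01,  6.44440879e-02,
        2.28013296e-02, -1.19633823e-04]), 'ee_pos': array([200.42315348, 591.4060385 , 221.90262292]), 'orientation': array([-5.10965521e-01, -3.09949510e+00,  2.34775904e-03]), 'ft_force': array([-0.45246495,  0.37879205,  0.54383312]), 'moment': array([0.03086243, 0.03429693, 0.01045568]), 'grasp_force': 0.0, 'width': 87.7684115499479}
top {'vfov': 45.182383460334734, 'cx': 328.48162907197826, 'cy': 241.9539942638998, 'k1': -0.08090270589884838, 'R': array([[ 5.80187887e-05, -9.99997325e-01,  2.31233161e-03],
       [-9.80448090e-01, -5.11900007e-04, -1.96777238e-01],
       [ 1.96777895e-01, -2.25570433e-03, -9.80445497e-01]]), 't': array([ -18.56884235,  575.17913979, 1546.62373407])}
scene {'vfov': 43.8814817398654, 'cx': 310.1326441074115, 'cy': 237.9900465876286, 'k1': -0.13980311838026552, 'R': array([[-0.56326587,  0.82624387,  0.00725472],
       [ 0.55850542,  0.38718479, -0.73359365],
       [-0.60893617, -0.40915646, -0.67954965]]), 't': array([ 328.31736463, -256.68811813, 2069.23083382])}
wrist {'vfov': 68.97349347775896, 'cx': 318.7233162187042, 'cy': 241.2181425780213, 'k1': -0.03354678567550031, 'T_tool_cam': array([[-6.92891789e-04, -9.58202667e-01, -2.86089443e-01,
         7.83195738e+01],
       [ 9.99999537e-01, -4.72885603e-04, -8.38098814e-04,
        -3.03685950e-01],
       [ 6.67780940e-04, -2.86089891e-01,  9.58202551e-01,
        -1.62746847e+02],
       [ 0.00000000e+00,  0.00000000e+00,  0.00000000e+00,
         1.00000000e+00]])}
```

View pics/top0.png

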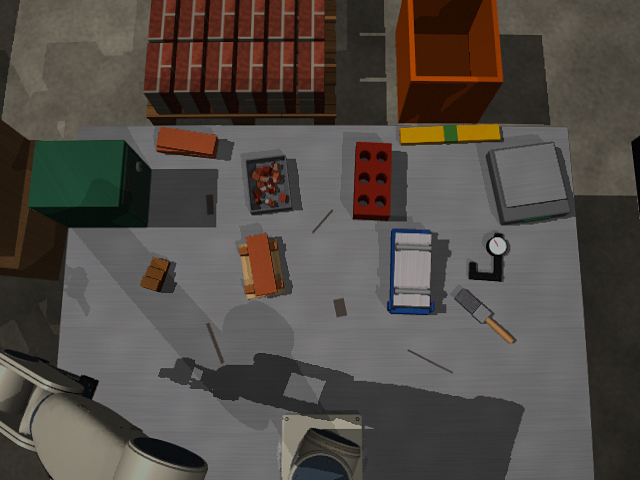

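View pics/scene0.png

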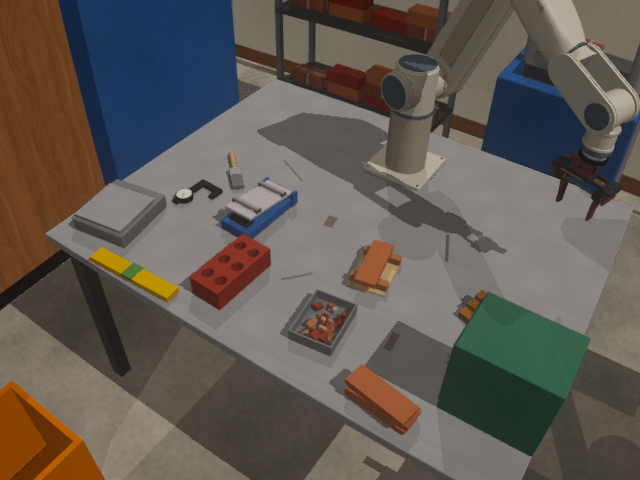

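The top view shows the slip on its rack near (262,265) and the rig near (411,272), with its raised end towards the top of the image. I'll enlarge both.

```bash
python3 - <<'E'
import cv2,numpy as np
a=cv2.imread("pics/top0.png")
c=[cv2.resize(a[215:325,x:x+75],None,fx=5.3,fy=5.3,interpolation=cv2.INTER_CUBIC) for x in (225,375)]
cv2.imwrite("pics/crop1.png",np.hstack(c));print(c[0].shape)
E
cat > h.py <<'E'
import numpy as np,cv2
from workcell import ctrl
from scipy.spatial.transform import Rotation as Rn
def cam(n,o=None):
    p=ctrl.camera_params(n);f=240/np.tan(np.radians(p['vfov']/2))
    if n=='wrist':
        T=np.eye(4);T[:3,:3]=Rn.from_rotvec(o['orientation']).as_matrix();T[:3,3]=o['ee_pos']
        M=np.linalg.inv(T@p['T_tool_cam']);R,t=M[:3,:3],M[:3,3]
    else: R,t=p['R'],p['t']
    return f,p['cx'],p['cy'],p['k1'],R,t
def proj(c,X):
    f,cx,cy,k,R,t=c;x=np.atleast_2d(X)@R.T+t;s=x[:,:2]/x[:,2:];s=s*(1+k*(s**2).sum(1,keepdims=True));return s*f+[cx,cy]
def ray(c,uv,z):
    f,cx,cy,k,R,t=c;d=(np.atleast_2d(uv)-[cx,cy])/f;s=d.copy()
    for _ in range(20): s=d/(1+k*(s**2).sum(1,keepdims=True))
    D=np.c_[s,np.ones(len(s))]@R;C=-R.T@t
    return C+D*((np.asarray(z)-C[2])/D[:,2])[:,None]
E
```

```text
(583, 398, 3)
```

View pics/crop1.png

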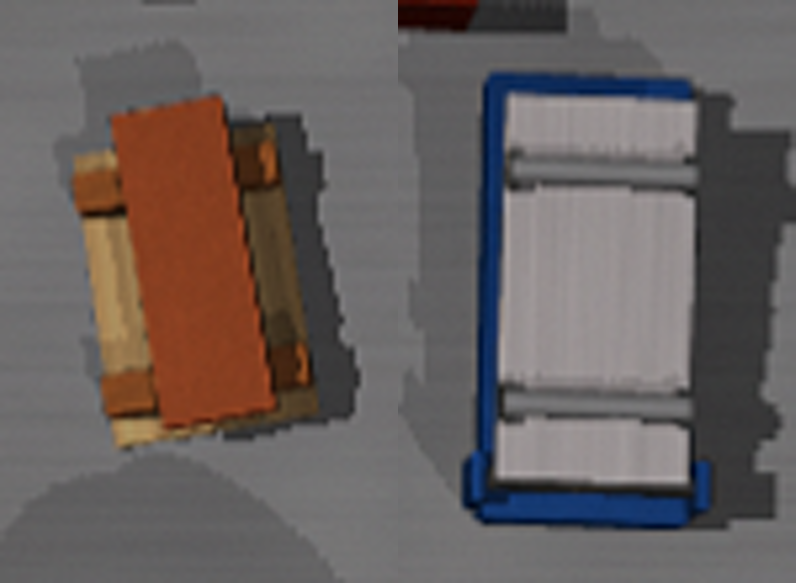

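The crop shows the slip's top corners at crop pixels (111,115), (221,96), (275,406), (164,427). The plate corners are at (508,94), (697,102), (690,485), (495,482), with the roller lines near y=171 and y=405.

Run:
```python
from h import *
from scipy.optimize import least_squares
c=cam('top')
def px(p,x0): p=np.array(p,float); return (p-[0 if x0==225 else 398,0])/5.3+[x0-.4,215-.4]
s=ray(c,px([(111,115),(221,96),(275,406),(164,427)],225),[48]*4)
print(s.round(1),s.mean(0)); print([np.linalg.norm(s[i]-s[(i+1)%4]).round(1) for i in range(4)])
d=(s[0]+s[1]-s[2]-s[3]);print('slip yaw',np.arctan2(d[1],d[0]))
uv=px([(508,94),(697,102),(690,485),(495,482),(513,169),(695,174),(503,403),(693,408)],375)
P=np.array([(200,50,8),(200,-50,8),(0,-50,8),(0,50,8),(160,48,23),(160,-48,23),(40,48,23),(40,-48,23)],float)
def pts(q):
    x,y,w,th=q; R=Rn.from_euler('z',w)*Rn.from_euler('y',-th); return R.apply(P)+[x,y,48]
base=px([(487,74),(692,80)],375)
for th in (.1,.125,.15):
    r=least_squares(lambda q:(proj(c,pts([*q,th]))-uv).ravel(),[400,-180,0]);print(th,r.x,r.cost);
print((r.fun.reshape(-1,2)).round(1)); 
print('base far',ray(c,base,[36]*2))
a=cv2.imread("pics/scene0.png")
cv2.imwrite("pics/crop2.png",cv2.resize(a[170:245,210:310],None,fx=8,fy=8,interpolation=cv2.INTER_CUBIC))
```

```text
[[593.1 214.3  48. ]
 [603.4 156.2  48. ]
 [438.7 124.7  48. ]
 [427.6 182.2  48. ]] [515.70741934 169.32986695  48.        ]
[np.float64(59.0), np.float64(167.7), np.float64(58.6), np.float64(168.5)]
slip yaw 0.19035696695638754
0.1 [ 3.98478008e+02 -2.44658786e+02 -3.62756913e-02] 0.48981086409339336
0.125 [ 3.98661843e+02 -2.44570587e+02 -3.36369649e-02] 0.5395255520375422
0.15 [ 3.98907846e+02 -2.44485085e+02 -3.09743620e-02] 0.7139010235462616
[[-0.4 -0.2]
 [ 0.2 -0.5]
 [-0.2  0.2]
 [ 0.1 -0.3]
 [-0.4  0. ]
 [ 0.5  0.2]
 [ 0.3  0.2]
 [-0.2  0.3]]
base far [[ 618.24495526 -196.78195165   36.        ]
 [ 615.07630535 -306.80706054   36.        ]]
```

View pics/crop2.png

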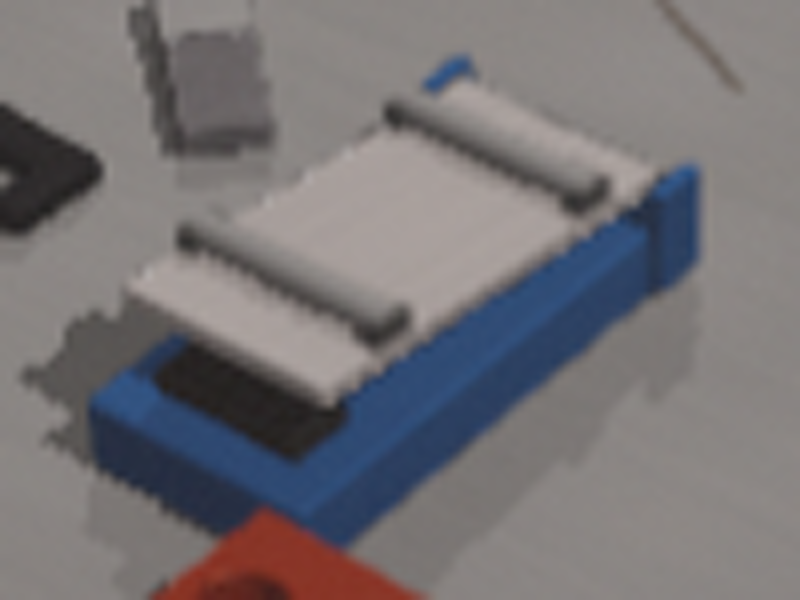

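The scene crop shows the far plate corners at crop pixels (128,285) and (325,392) and the near-left corner at about (660,165). I'll fit both views jointly.

Run:
```python
from h import *
from scipy.optimize import least_squares
c=cam('top');c2=cam('scene')
uv=(np.array([(508,94),(697,102),(690,485),(495,482),(513,169),(695,174),(503,403),(693,408)],float)-[398,0])/5.3+[374.6,214.6]
P=np.array([(200,50,8),(200,-50,8),(0,-50,8),(0,50,8),(160,48,23),(160,-48,23),(40,48,23),(40,-48,23)],float)
uv2=np.array([(128,285),(325,392),(660,165)])/8+[209.5,169.5]
P2=P[[1,0,3]]
def T(q,P):
    x,y,w,th=q; return (Rn.from_euler('z',w)*Rn.from_euler('y',-th)).apply(P)+[x,y,48]
f=lambda q:np.r_[(proj(c,T(q[:4],P))-uv).ravel(),(proj(c2,T(q[:4],P2))+q[4:]-uv2).ravel(),q[4:]*.5]
r=least_squares(f,[400,-245,-.03,.12,0,0]);print(r.x.round(4));print(r.fun.round(1))
q=r.x[:4];m=T(q,[[100,0,23]])[0];print('seat_mid',m,'mid slip',T(q,[[100,0,23+9]]))
g=np.array([[593.1,214.3,48],[603.4,156.2,48],[438.7,124.7,48],[427.6,182.2,48]])
pr=proj(c2,g);print(pr)
o=ctrl.get_obs();R=Rn.from_rotvec(o['orientation'])
t=np.array([515.7,169.3,150]);w=.19
for yy in (w-np.pi/2,w+np.pi/2,w,w+np.pi):
    x=np.array([np.cos(yy),np.sin(yy),0]);z=np.array([0,0,-1]);Rt=Rn.from_matrix(np.c_[x,np.cross(z,x),z]);print(yy,(R.inv()*Rt).as_rotvec())
print(R.as_matrix().round(3), R.inv().apply(t-o['ee_pos']))
```

```text
[ 3.984903e+02 -2.445916e+02 -3.630000e-02  1.043000e-01  1.909000e-01
 -7.350000e-02]
[-0.4  0.1  0.1 -0.1 -0.1  0.3  0.1 -0.3 -0.3 -0.1  0.4  0.2  0.4 -0.1
 -0.2  0.1 -0.4  0.2  0.3 -0.1  0.1 -0.   0.1 -0. ]
seat_mid [ 495.48770322 -248.11269008   81.28834895] mid slip [[ 494.55111471 -248.07869078   90.23941849]]
[[374.386323   283.77725871]
 [353.81322818 277.12265581]
 [374.0287587  238.47383816]
 [393.35541263 244.08677291]]
-1.3807963267948966 [-8.08880626e-04 -1.45102484e-03 -2.08763663e+00]
1.7607963267948965 [-1.25898440e-03  7.01826780e-04  1.05395547e+00]
0.19 [-5.10383436e-04  1.79619825e-03  2.62475143e+00]
3.331592653589793 [-1.33805799e-03 -3.80204486e-04 -5.16840606e-01]
[[-0.947  0.321 -0.   ]
 [ 0.321  0.947 -0.001]
 [ 0.    -0.001 -1.   ]] [-434.10621917 -298.50739663   72.37004364]
```

```bash
python3 -m pendant '{"grip":[1,1,1,1,1,1,1,1,1,1,1,1],"linear":[[-15,-10,0],[-31,-21,0],[-31,-21,0],[-31,-21,0],[-31,-21,0],[-31,-21,0],[-31,-21,0],[-31,-21,0],[-31,-21,0],[-31,-21,0],[-31,-21,0],[-31,-21,0]],"angular":[[0,0,0],[0,0,0],[0,0,0],[0,0,0],[0,0,0],[0,0,0],[0,0,0],[0,0,0],[0,0,0],[0,0,0],[0,0,0],[0,0,0]]}'
python3 -m pendant '{"grip":[1,1,1,1,1,1,1,1,1],"linear":[[-30,-22,0],[-20,-16,0],[-10,-10,0],[0,0,0],[0,0,0],[0,0,0],[0,0,0],[0,0,0],[0,0,0]],"angular":[[0,0,0],[0,0,-0.08],[0,0,-0.1],[0,0,-0.1],[0,0,-0.1],[0,0,-0.1],[0,0,-0.037],[0,0,0],[0,0,0]]}'
cat > go.py <<'E'
import sys
from h import *
# target x y z yaw pitch(seat th) -> tool deltas from measured pose
def go(x,y,z,yaw,th=0,ref=None):
    o=ctrl.get_obs();R=Rn.from_rotvec(o['orientation']);X=(Rn.from_euler('z',yaw)*Rn.from_euler('y',-th)).as_matrix()
    Rt=Rn.from_matrix(np.c_[-X[:,0],X[:,1],-X[:,2]])
    print('lin(tool)',R.inv().apply(np.array([x,y,z])-o['ee_pos']).round(1),'rot',(R.inv()*Rt).as_rotvec().round(4),'t',o['t'],'q',o['qpos'].round(2),'F',o['ft_force'].round(1),'w',o['width'],o['grasp_force'])
if __name__=='__main__': go(*map(float,sys.argv[1:]))
E
python3 go.py 515.7 169.3 150 0.19
python3 - <<'E'
from h import *
o=ctrl.get_obs();c=cam('wrist',o);im=np.ascontiguousarray(ctrl.get_image('wrist')[:,:,::-1])
s=np.array([[593.1,214.3,48],[603.4,156.2,48],[438.7,124.7,48],[427.6,182.2,48]])
p=proj(c,s);print(p.round(1))
cv2.polylines(im,[p.round().astype(int)],True,(0,255,0),1)
cv2.imwrite('pics/w1.png',im)
E
```

```text
t: 1.1
ee_pos: [460.9, 246.8, 222.6]
orientation: [-0.511, -3.1, 0.001]
ft_force: [-0.1, 1.4, 0.3]
width: 87.5
grasp_force: 0.0
t: 1.85
ee_pos: [502.4, 184.5, 222.5]
orientation: [0.296, -3.127, 0.0]
ft_force: [0.7, 1.1, 0.6]
width: 87.9
grasp_force: 0.0
lin(tool) [-10.2 -17.4  72.5] rot [-0.0002 -0.0006 -0.0016] t 1.85 q [ 0.33  0.29  1.83 -0.    1.02 -1.43] F [0.7 1.1 0.6] w 87.91220167036714 0.0
[[330.9 306.5]
 [275.7 305.8]
 [269.2 142.8]
 [332.  142.5]]
```

View pics/w1.png

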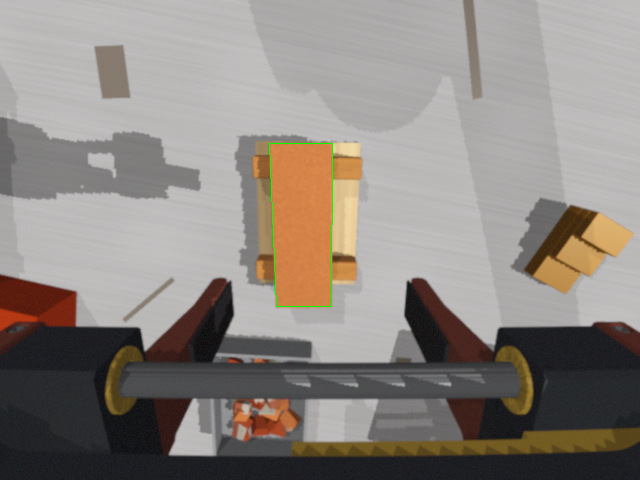

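The projected slip outline matches the wrist picture within about 1 px. I'll descend and grasp.

```bash
python3 -m pendant '{"grip":[1,1,1,1,1,1,1,1,1,1,1,1],"linear":[[-5,-9,10],[-5,-8.5,25],[0,0,30],[0,0,30],[0,0,25],[0,0,20],[0,0,15],[0,0,10],[0,0,5],[0,0,0],[0,0,0],[0,0,0]],"angular":[[0,0,0],[0,0,0],[0,0,0],[0,0,0],[0,0,0],[0,0,0],[0,0,0],[0,0,0],[0,0,0],[0,0,0],[0,0,0],[0,0,0]]}'
python3 go.py 515.7 169.3 25 0.19
```

```text
t: 2.9
ee_pos: [516.7, 170.1, 53.5]
orientation: [-0.298, 3.126, 0.001]
ft_force: [-0.1, -0.0, 0.3]
width: 87.4
grasp_force: 0.0
lin(tool) [ 1.2 -0.6 28.5] rot [0.0002 0.0017 0.0001] t 2.9 q [ 0.3   0.56  1.9  -0.    0.68 -1.46] F [-0.1 -0.   0.3] w 87.39665514099715 0.0
```

```bash
python3 -m pendant '{"grip":[1,1,1,1,1,-1,-1,-1,-1,-1,-1,-1],"linear":[[1,-0.5,8],[0,0,10],[0,0,7],[0,0,3],[0,0,0],[0,0,0],[0,0,0],[0,0,0],[0,0,0],[0,0,0],[0,0,0],[0,0,0]],"angular":[[0,0,0],[0,0,0],[0,0,0],[0,0,0],[0,0,0],[0,0,0],[0,0,0],[0,0,0],[0,0,0],[0,0,0],[0,0,0],[0,0,0]]}'
python3 go.py 515.7 169.3 25 0.19
```

```text
t: 3.9
ee_pos: [515.3, 169.3, 24.9]
orientation: [-0.298, 3.127, 0.0]
ft_force: [-0.0, 0.7, 2.6]
width: 59.3
grasp_force: 30.0
lin(tool) [-0.4 -0.1 -0.1] rot [0.0001 0.0006 0.0002] t 3.9 q [ 0.3   0.61  1.91  0.    0.62 -1.47] F [-0.   0.7  2.6] w 59.3021457740327 29.998248517513275
```

```bash
python3 -m pendant '{"grip":[-1,-1,-1,-1,-1,-1,-1,-1,-1,-1,-1,-1],"linear":[[0,0,-2],[0,0,-5],[0,0,-10],[0,0,-15],[0,0,-20],[0,0,-20],[0,0,-20],[0,0,-20],[0,0,-10],[0,0,-5],[0,0,0],[0,0,0]],"angular":[[0,0,0],[0,0,0],[0,0,0],[0,0,0],[0,0,0],[0,0,0],[0,0,0],[0,0,0],[0,0,0],[0,0,0],[0,0,0],[0,0,0]]}'
python3 go.py 495 -248 152 -0.0363
```

```text
t: 4.9
ee_pos: [514.6, 169.1, 151.2]
orientation: [0.298, -3.127, 0.0]
ft_force: [-0.4, -0.2, -4.3]
width: 59.8
grasp_force: 30.0
lin(tool) [  98.1 -405.9   -0.7] rot [-2.000e-04 -7.000e-04  2.265e-01] t 4.9 q [ 0.3   0.4   1.87 -0.    0.88 -1.47] F [-0.4 -0.2 -4.3] w 59.77108495849158 29.99667227268219
```

```bash
python3 -m pendant '{"grip":[-1,-1,-1,-1,-1,-1,-1,-1,-1,-1,-1,-1],"linear":[[2,-8,0],[4,-16,0],[5,-20,0],[5,-20,0],[5,-20,0],[5,-20,0],[5,-20,0],[5,-20,0],[5,-20,0],[5,-20,0],[5,-20,0],[5,-20,0]],"angular":[[0,0,0],[0,0,0],[0,0,0],[0,0,0],[0,0,0],[0,0,0],[0,0,0],[0,0,0],[0,0,0],[0,0,0],[0,0,0],[0,0,0]]}'
python3 -m pendant '{"grip":[-1,-1,-1,-1,-1,-1,-1,-1,-1,-1,-1,-1],"linear":[[5,-20,0],[5,-20,0],[5,-20,0],[5,-20,0],[5,-20,0],[5,-20,0],[5,-20,0],[4,-16,0],[3,-12,0],[0,-8,0],[0,-6,0],[0,0,0]],"angular":[[0,0,0],[0,0,0],[0,0,0],[0,0,0],[0,0,0],[0,0,0],[0,0,0],[0,0,0],[0,0,0],[0,0,0],[0,0,0],[0,0,0]]}'
python3 -m pendant '{"grip":[-1,-1,-1,-1,-1,-1,-1,-1],"linear":[[0,0,0],[0,0,0],[0,0,0],[0,0,0],[0,0,0],[0,0,0],[0,0,0],[0,0,0]],"angular":[[0,0,0.02],[0,0,0.05],[0,0,0.06],[0,0,0.06],[0,0,0.037],[0,0,0],[0,0,0],[0,0,0]]}'
python3 go.py 494.6 -248.1 152 -0.0363 0.1043
python3 - <<'E'
from h import *
o=ctrl.get_obs();c=cam('wrist',o);im=np.ascontiguousarray(ctrl.get_image('wrist')[:,:,::-1])
R=Rn.from_rotvec(o['orientation'])
s=R.apply([[x,y,-23] for x,y in ((85,30),(85,-30),(-85,-30),(-85,30))])+o['ee_pos'];print('tool z',R.as_matrix()[:,2])
cv2.polylines(im,[proj(c,s).round().astype(int)],True,(0,255,0),1)
T=Rn.from_euler('z',-.0363)*Rn.from_euler('y',-.1043);h=[398.49,-244.59,48]
for q in ([(200,50,8),(200,-50,8),(0,-50,8),(0,50,8)],[(160,48,23),(160,-48,23)],[(40,48,23),(40,-48,23)]):
    cv2.polylines(im,[proj(c,T.apply(q)+h).round().astype(int)],True,(255,0,0),1)
cv2.imwrite('pics/w2.png',im)
E
```

```text
t: 5.9
ee_pos: [501.2, -62.7, 150.5]
orientation: [0.298, -3.125, -0.001]
ft_force: [0.2, 0.3, -3.9]
width: 59.9
grasp_force: 30.0
t: 6.9
ee_pos: [495.7, -248.7, 151.3]
orientation: [0.297, -3.127, -0.0]
ft_force: [0.2, 0.8, -4.8]
width: 59.9
grasp_force: 30.0
t: 7.57
ee_pos: [495.6, -247.4, 151.7]
orientation: [-0.055, -3.141, -0.0]
ft_force: [0.2, 0.2, -3.4]
width: 59.8
grasp_force: 30.0
lin(tool) [ 1.  -0.7 -0.3] rot [ 1.000e-04 -1.044e-01  1.100e-03] t 7.5667 q [-0.48  0.41  1.84  0.    0.89 -2.02] F [ 0.2  0.2 -3.4] w 59.79609927208226 29.996667802333832
tool z [-9.98570973e-05  8.90764158e-05 -9.99999991e-01]
```

View pics/w2.png

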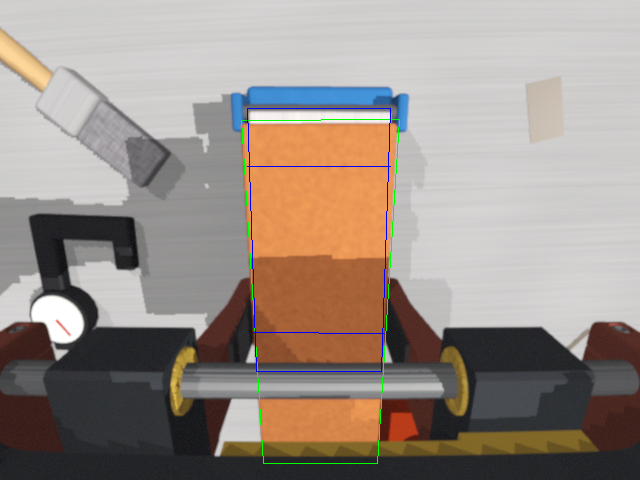

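The slip is held straight; its near edge is at row 123 against 120 predicted. The rig outline also agrees, with the plate edge at row 109. Next I'll tilt to match the seat and come to about 15 mm above it.

```bash
python3 -m pendant '{"grip":[-1,-1,-1,-1,-1,-1,-1,-1,-1,-1,-1,-1],"linear":[[0,-0.5,0],[0,0,0],[0,0,0],[0,0,0],[5,0,10],[0,0,12],[0,0,12],[0,0,12],[0,0,8],[0,0,4],[0,0,0],[0,0,0]],"angular":[[0,-0.02,0],[0,-0.04,0],[0,-0.03,0],[0,-0.014,0],[0,0,0],[0,0,0],[0,0,0],[0,0,0],[0,0,0],[0,0,0],[0,0,0],[0,0,0]]}'
python3 go.py 494.4 -248.1 91.2 -0.0363 0.1043
python3 - <<'E'
from h import *
o=ctrl.get_obs();c=cam('scene');im=ctrl.get_image('scene')[:,:,::-1]
R=Rn.from_rotvec(o['orientation'])
s=R.apply([[x,y,z] for z in(-23,-5) for x,y in ((85,30),(85,-30),(-85,-30),(-85,30))])+o['ee_pos']
p=(proj(c,s)-[209.5,159.5])*8
im=cv2.resize(im[160:235,210:310],None,fx=8,fy=8,interpolation=cv2.INTER_CUBIC)
for q in (p[:4],p[4:]): cv2.polylines(im,[q.round().astype(int)],True,(0,255,0),1)
cv2.imwrite('pics/s2.png',im)
E
```

```text
t: 8.62
ee_pos: [496.7, -248.5, 93.1]
orientation: [0.056, 3.038, -0.002]
ft_force: [0.4, -0.2, -4.9]
width: 60.0
grasp_force: 30.0
lin(tool) [2.5 0.3 1.7] rot [ 0.0002 -0.0008 -0.0003] t 8.6167 q [-0.51  0.48  1.93  0.08  0.65 -2.11] F [ 0.4 -0.2 -4.9] w 60.03641642852741 29.9967098236084
```

View pics/s2.png

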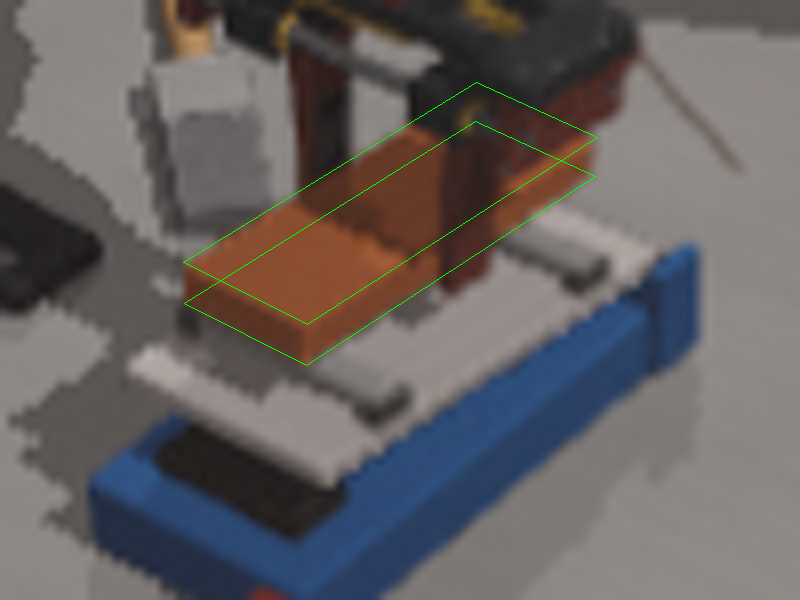

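The predicted outline matches the held slip, with no droop. I'll lower gently and watch the force.

```bash
python3 -m pendant '{"grip":[-1,-1,-1,-1,-1,-1,-1],"linear":[[2,0,2],[0.5,0.3,4],[0,0,4],[0,0,2],[0,0,1],[0,0,0],[0,0,0]],"angular":[[0,0,0],[0,0,0],[0,0,0],[0,0,0],[0,0,0],[0,0,0],[0,0,0]]}'
python3 go.py 496 -248.1 76.3 -0.0363 0.1043
```

```text
t: 9.25
ee_pos: [495.5, -248.2, 80.3]
orientation: [0.056, 3.037, -0.003]
ft_force: [-0.2, -0.1, -3.7]
width: 60.1
grasp_force: 30.0
lin(tool) [-0.1  0.1  4. ] rot [-0.     -0.0003 -0.0005] t 9.25 q [-0.51  0.5   1.94  0.08  0.62 -2.11] F [-0.2 -0.1 -3.7] w 60.099189481344055 29.996662437915802
```

```bash
python3 -m pendant '{"grip":[-1,-1,-1,-1],"linear":[[0,0,1],[0,0,0.5],[0,0,0],[0,0,0]],"angular":[[0,0,0],[0,0,0],[0,0,0],[0,0,0]]}'
python3 go.py 496 -248.1 76.3 -0.0363 0.1043
```

```text
t: 9.58
ee_pos: [495.6, -248.2, 78.8]
orientation: [0.056, 3.037, -0.003]
ft_force: [0.5, 0.8, -3.0]
width: 59.9
grasp_force: 30.0
lin(tool) [-0.1  0.1  2.5] rot [-0.     -0.0003 -0.0005] t 9.5833 q [-0.51  0.5   1.94  0.08  0.61 -2.11] F [ 0.5  0.8 -3. ] w 59.92702101096446 29.99657928943634
```

```bash
python3 -m pendant '{"grip":[-1,-1,-1],"linear":[[0,0,1],[0,0,0],[0,0,0]],"angular":[[0,0,0],[0,0,0],[0,0,0]]}'
```

```text
t: 9.83
ee_pos: [495.8, -248.2, 78.1]
orientation: [0.056, 3.037, -0.003]
ft_force: [-1.5, 0.6, -0.4]
width: 59.5
grasp_force: 30.0
```

```bash
python3 -m pendant '{"grip":[-1,-1,-1],"linear":[[0,0,0.7],[0,0,0],[0,0,0]],"angular":[[0,0,0],[0,0,0],[0,0,0]]}'
```

```text
t: 10.08
ee_pos: [496.0, -248.2, 77.3]
orientation: [0.056, 3.037, -0.003]
ft_force: [-2.5, 1.1, 1.2]
width: 59.9
grasp_force: 30.0
```

Contact made: the slip's weight has come off the wrist. I'll release and look.

```bash
python3 -m pendant '{"grip":[0.6,0.8,1,1,1,1,1,1],"linear":[[0,0,0],[0,0,0],[0,0,0],[0,0,0],[0,0,0],[0,0,0],[0,0,0],[0,0,0]],"angular":[[0,0,0],[0,0,0],[0,0,0],[0,0,0],[0,0,0],[0,0,0],[0,0,0],[0,0,0]]}'
python3 -m pendant '{"grip":[1,1,1,1,1,1,1,1,1,1,1,1],"linear":[[0,0,-3],[0,0,-6],[0,0,-10],[0,0,-12],[0,0,-12],[0,0,-12],[0,0,-12],[0,0,-12],[0,0,-12],[0,0,-6],[0,0,0],[0,0,0]],"angular":[[0,0,0],[0,0,0],[0,0,0],[0,0,0],[0,0,0],[0,0,0],[0,0,0],[0,0,0],[0,0,0],[0,0,0],[0,0,0],[0,0,0]]}'
python3 - <<'E'
from h import *
c=cam('scene');im=ctrl.get_image('scene')[:,:,::-1]
T=Rn.from_euler('z',-.0363)*Rn.from_euler('y',-.1043);h=[398.49,-244.59,48]
s=T.apply([[100+x,y,z] for z in(41,23) for x,y in ((85,30),(85,-30),(-85,-30),(-85,30))])+h
p=(proj(c,s)-[209.5,159.5])*8
im=cv2.resize(im[160:235,210:310],None,fx=8,fy=8,interpolation=cv2.INTER_CUBIC)
for q in (p[:4],p[4:]): cv2.polylines(im,[q.round().astype(int)],True,(0,255,0),1)
cv2.imwrite('pics/s3.png',im)
E
```

```text
t: 10.75
ee_pos: [495.8, -248.2, 77.1]
orientation: [0.056, 3.037, -0.003]
ft_force: [0.4, 0.5, -0.4]
width: 87.8
grasp_force: 0.0
t: 11.75
ee_pos: [485.8, -247.9, 174.0]
orientation: [0.056, 3.036, -0.004]
ft_force: [-0.1, -0.9, -0.8]
width: 87.9
grasp_force: 0.0
```

View pics/s3.png

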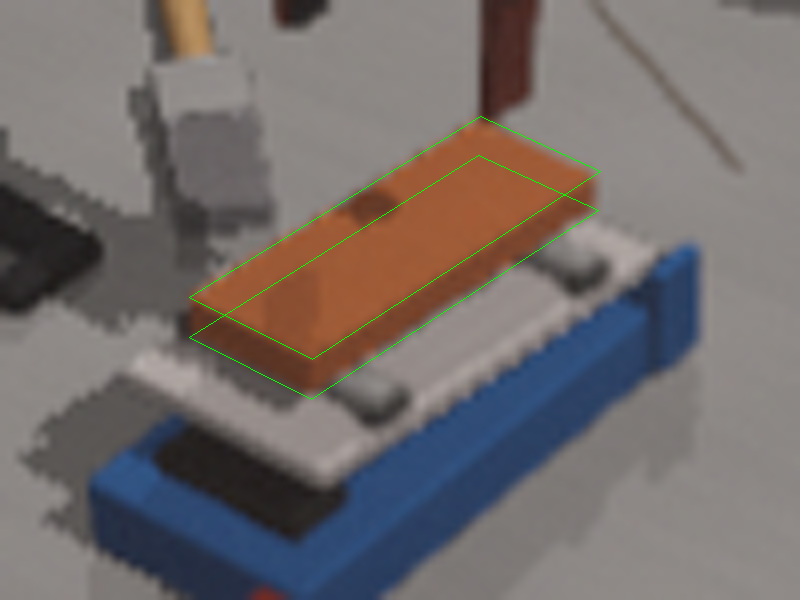

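The slip lies on both rollers within about 2 mm of the prediction, with the seat still raised. Now I'll close the fingers, straighten the tool and go above a point 45 mm towards the far roller.

```bash
python3 -m pendant '{"grip":[-1,-1,-1,-1,-1,-1,-1,-1,-1,-1],"linear":[[0,0,0],[0,0,0],[0,0,0],[0,0,0],[-10,0,0],[-15,0,0],[-20,0,0],[-10,0,0],[0,0,0],[0,0,0]],"angular":[[0,0.03,0],[0,0.03,0],[0,0.03,0],[0,0.015,0],[0,0,0],[0,0,0],[0,0,0],[0,0,0],[0,0,0],[0,0,0]]}'
python3 go.py 543.4 -249.9 125 -0.0363
```

```text
t: 12.63
ee_pos: [540.5, -249.5, 172.9]
orientation: [-0.057, -3.139, -0.001]
ft_force: [-0.6, 0.9, 0.5]
width: 24.5
grasp_force: 0.0
lin(tool) [-3.  -0.3 47.9] rot [ 0.0005 -0.0019  0.0001] t 12.6333 q [-0.45  0.44  1.73 -0.    0.97 -1.99] F [-0.6  0.9  0.5] w 24.519879643326146 0.0
```

```bash
python3 -m pendant '{"grip":[-1,-1,-1,-1,-1,-1,-1,-1,-1,-1],"linear":[[-3,0,4],[0,0,10],[0,0,12],[0,0,12],[0,0,7],[0,0,3],[0,0,0],[0,0,0],[0,0,0],[0,0,0]],"angular":[[0,0,0],[0,0,0],[0,0,0],[0,0,0],[0,0,0],[0,0,0],[0,0,0],[0,0,0],[0,0,0],[0,0,0]]}'
python3 -m pendant '{"grip":[-1,-1,-1,-1,-1,-1,-1,-1,-1,-1],"linear":[[0,0,2],[0,0,3],[0,0,3],[0,0,2],[0,0,2],[0,0,2],[0,0,2],[0,0,1],[0,0,0],[0,0,0]],"angular":[[0,0,0],[0,0,0],[0,0,0],[0,0,0],[0,0,0],[0,0,0],[0,0,0],[0,0,0],[0,0,0],[0,0,0]]}'
python3 -m pendant '{"grip":[-1,-1,-1,-1,-1,-1],"linear":[[0,0,1],[0,0,1],[0,0,1],[0,0,1],[0,0,0],[0,0,0]],"angular":[[0,0,0],[0,0,0],[0,0,0],[0,0,0],[0,0,0],[0,0,0]]}'
```

```text
t: 13.47
ee_pos: [544.1, -250.1, 126.1]
orientation: [-0.058, -3.141, 0.001]
ft_force: [-0.4, 0.3, -0.1]
width: 0.6
grasp_force: 0.0
t: 14.3
ee_pos: [543.6, -249.9, 108.4]
orientation: [-0.058, -3.14, -0.0]
ft_force: [-0.5, 0.5, 0.6]
width: 0.5
grasp_force: 0.0
t: 14.8
ee_pos: [544.5, -250.1, 105.0]
orientation: [0.058, 3.14, -0.001]
ft_force: [2.9, 0.5, 5.1]
width: 0.7
grasp_force: 1.9
```

```bash
python3 -m pendant '{"grip":[-1,-1,-1,-1,-1,-1,-1,-1,-1,-1,-1],"linear":[[0,0,1],[0,0,1],[0,0,1],[0,0,1],[0,0,1],[0,0,1],[0,0,1],[0,0,1],[0,0,1],[0,0,0],[0,0,0]],"angular":[[0,0,0],[0,0,0],[0,0,0],[0,0,0],[0,0,0],[0,0,0],[0,0,0],[0,0,0],[0,0,0],[0,0,0],[0,0,0]]}'
```

```text
t: 15.72
ee_pos: [544.8, -250.4, 96.1]
orientation: [0.058, 3.14, -0.002]
ft_force: [4.1, -1.2, 4.6]
width: 0.2
grasp_force: 2.5
```

```bash
python3 -m pendant '{"grip":[-1,-1,-1,-1,-1,-1],"linear":[[0,0,1],[0,0,1],[0,0,1],[0,0,1],[0,0,0],[0,0,0]],"angular":[[0,0,0],[0,0,0],[0,0,0],[0,0,0],[0,0,0],[0,0,0]]}'
```

```text
t: 16.22
ee_pos: [544.4, -250.3, 91.9]
orientation: [0.058, 3.14, -0.001]
ft_force: [3.9, -0.2, 4.9]
width: 0.5
grasp_force: 2.5
```

```bash
python3 -m pendant '{"grip":[-1,-1,-1,-1],"linear":[[0,0,1],[0,0,1],[0,0,0],[0,0,0]],"angular":[[0,0,0],[0,0,0],[0,0,0],[0,0,0]]}'
```

```text
t: 16.55
ee_pos: [544.1, -250.2, 89.8]
orientation: [0.058, 3.141, -0.001]
ft_force: [4.8, -0.4, 5.4]
width: 0.5
grasp_force: 2.5
```

```bash
python3 -m pendant '{"grip":[-1,-1,-1],"linear":[[0,0,0.7],[0,0,0],[0,0,0]],"angular":[[0,0,0],[0,0,0],[0,0,0]]}'
```

```text
t: 16.8
ee_pos: [544.3, -250.3, 89.3]
orientation: [0.058, 3.141, -0.001]
ft_force: [4.3, -0.6, 6.6]
width: 0.8
grasp_force: 3.2
```

```bash
python3 -m pendant '{"grip":[-1,-1,-1],"linear":[[0,0,0.5],[0,0,0],[0,0,0]],"angular":[[0,0,0],[0,0,0],[0,0,0]]}'
```

```text
t: 17.05
ee_pos: [544.3, -250.3, 89.3]
orientation: [0.058, 3.141, -0.001]
ft_force: [4.1, 0.7, 11.2]
width: 0.7
grasp_force: 5.2
```

The hard stop is reached: z is steady at 89.3 (89 expected) while the force rises. I'll lift off and check.

```bash
python3 -m pendant '{"grip":[-1,-1,-1,-1,-1,-1,-1,-1,-1,-1,-1,-1],"linear":[[0,0,0.5],[0,0,0],[0,0,-1],[0,0,-2],[0,0,-5],[0,0,-10],[0,0,-15],[0,0,-20],[0,0,-20],[0,0,-20],[0,0,0],[0,0,0]],"angular":[[0,0,0],[0,0,0],[0,0,0],[0,0,0],[0,0,0],[0,0,0],[0,0,0],[0,0,0],[0,0,0],[0,0,0],[0,0,0],[0,0,0]]}'
python3 - <<'E'
from h import *
T=Rn.from_euler('z',-.0363);h=[398.49,-244.59,48]
s=T.apply([[100+x,y,z] for z in(41,23) for x,y in ((85,30),(85,-30),(-85,-30),(-85,30))])+h
out=[]
for n,(x0,y0,w,hh,k) in dict(scene=(215,160,90,80,5.5),top=(380,220,60,100,5.5)).items():
    im=ctrl.get_image(n)[:,:,::-1]
    p=(proj(cam(n),s)-[x0-.4,y0-.4])*k
    im=cv2.resize(im[y0:y0+hh,x0:x0+w],None,fx=k,fy=k,interpolation=cv2.INTER_CUBIC)
    for q in (p[:4],p[4:]): cv2.polylines(im,[q.round().astype(int)],True,(0,255,0),1)
    out.append(cv2.copyMakeBorder(im,0,550-im.shape[0],0,0,cv2.BORDER_CONSTANT))
im=np.hstack(out)[:,:800];cv2.imwrite('pics/s4.png',im)
E
```

```text
t: 18.05
ee_pos: [543.9, -250.1, 181.9]
orientation: [0.058, 3.141, -0.001]
ft_force: [-0.2, 0.1, -0.4]
width: 0.6
grasp_force: 0.0
```

View pics/s4.png

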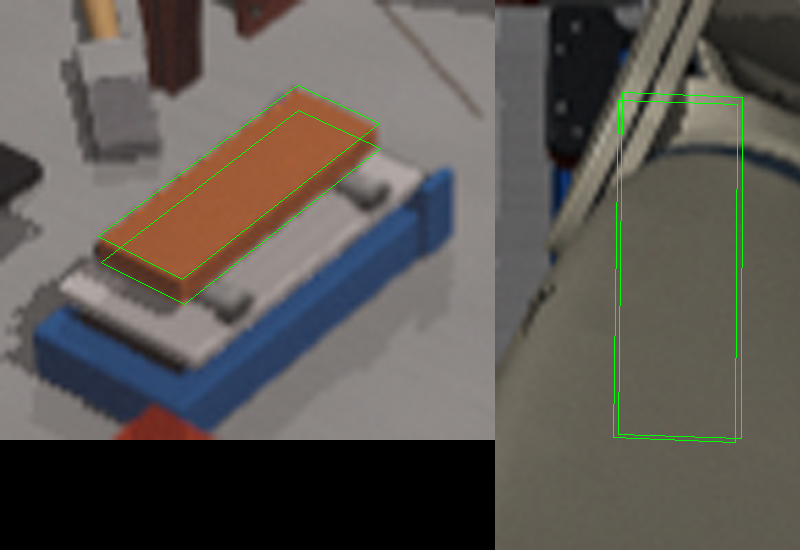

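The scene view shows the slip flat on both rollers, within about 1 px of the predicted centred pose, with the seat down. The arm blocks the top view, but the scene view is enough to hand in.

```bash
python3 -c "
from workcell import ctrl
print(ctrl.close_job())"
```

```text
the job is handed in; nothing more can be done
None
```

The job is handed in (no verdict was returned): the slip was released on the raised seat and pressed down until it hit the stop (about 11 N read at the wrist, plus one 0.5 mm step), and the last scene picture shows it level on both rollers, within about 2 mm of centre.

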